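Sort punches, stones and bush into their trays

ROBOT

A 6-joint arm with a two-finger parallel gripper is mounted at the origin on the work surface. World frame = base frame: x ahead of the robot, y to its left, z up, the work surface at z = 0. Lengths are in m, angles in rad, forces in N, time in s.
With the tool pointing down it reaches from about 0.3 to 0.775 m from the base axis. Payload 14.6 kg.
Tool frame: the origin (TCP) lies on the centre line of the jaws, within the pads' length; the fingertips stand 8 mm ahead of it and the grasp point (between the pads) lies 11 mm behind it; z points along the fingers, y is the line along which they close (so a half turn about z gives the same grasp; the last joint's range is limited). The gripper opens to 85 mm and grips with 20 to 120 N. Pads are 22 mm wide; open, the fingers measure 114 mm over their backs; the gripper's body (76 mm by 85 mm) begins 54 mm behind the grasp point. The pads swing forward as they close: fully open they stand 13 mm farther back than shut.
Start: joints at [-1.339, 0.3, 1.521, -0, 1.321, -0.067], TCP at [0.162, -0.526, 0.239] pointing down, gripper open.
Joint ranges: [-3.03, 3.03], [-0.79, 2.21], [0.23, 2.52], [-1.04, 4.18], [0, 3.07], [-2.55, 2.55]. Speed limits (rad/s): [2.22, 2.22, 2.57, 3.14, 3.14, 3.14].

INTERFACE

Orientations are given as a unit quaternion [x, y, z, w].
In Python, from rig import bot, viewer gives the robot as it stands. The module is installed in compiled form; this text tells all that it offers.
- The arm moves only by the shell command python3 -m jog 'ROWS' [FORCE]. ROWS is JSON, a list of rows, each an object with "gripper": the opening, from 0 (shut) to 1 (fully open); "translation": the shift along the tool's x, y, z as a fraction of full scale, a list of three; "turn": the turn about the tool's z as a fraction of full scale. A call has 1 to 10 rows; each row shifts and turns the commanded pose from where the row before left it, along the tool's axes as they then stand; what a row does not reach is not made up. Full scale, the value 1, is 0.3 m for a shift and 30 degrees for a turn. A row lasts 1/12 s, in which the tool goes at most 41.7 mm and 7.16 degrees, less where a joint would pass 70% of its speed; a pose out of reach is approached as far as the arm can. A call with a number of a shift or a turn outside -1 to 1 is refused whole. A call with a gripper value outside its range is refused whole. The fingers move at their own pace and stop on an object; FORCE is the grip in N (left out, the last holds). Time passes only in rows, so rows that do not move let the fingers close. It gives the time, the measured TCP pose, the force, the opening and the grip force at its end, in the units of the state.
- bot.get_obs(): the state, without advancing time (a new reading comes with each control period).
- viewer.grab_frame(name): name is "scene" or "top" or "wrist"; returns the picture (384x512x3 uint8, red, green, blue); there is no depth.
- viewer.calibration(name): a dict with "fx", "fy", "cx", "cy" (pixels), "k1" (the pictures are not rectified: a ray, as slopes to the right and down, at radius r is drawn at 1 + k1 r^2 times it, then the intrinsics apply), "world_from_camera" (4x4, takes a point from camera to world coordinates). Camera axes: x right, y up, looking along -z (the intrinsics and any distortion apply to the point x, -y, -z); pixel columns grow to the right and rows downward; lengths in m; the calibration is good to about 2 mm. A picture is of the moment at which its call begins: read the wrist's pose just before it. calibration takes no time and is no camera call; for the wrist camera it gives the pose at the moment of the call.
- bot.close_job(): hands the job in; it is judged then, once.
Trained networks look in the newest picture that a camera, given by its name, has taken for a name from the list of things; names that differ only in an ending like _2 or _b are one class to them, and where a whole thing is asked for, a point or a joint stands for the part that bears it (a point fixed in the world has none). Each returns a list of dicts, best first, with "p" (0 to 1); they miss things now and then, are a little off and sometimes report something else, mostly with a low value. They report only what shows in the picture. A call takes as long as a camera call.
- viewer.cut_out(camera, target): "region" (384x512 bool, what is visible of it) and "location" ([column, row] in pixels, amid what is visible of it).
- viewer.mark_of(camera, target): "location" ([column, row] in pixels: a listed point, or the origin of a listed thing).
The state is a dict: "time": time; "joints": joint angles; "joint_vel": joint speeds; "joint_torque": joint torques, N m; "tcp_pos": TCP position; "tcp_rot": TCP orientation; "contact_force": force on the tool from outside, world axes, zero at the start; "moment": the same for the moment, N m; "opening": finger opening in m; "finger_force": force on a finger pad.
Only numpy, scipy, OpenCV 4.12 (cv2) and the standard library are available. Lean on these libraries where they do the work, as an engineer would, in place of code of your own. Each camera call takes 0.05 s, during which the arm holds its last target. There are 200 camera calls.

TASK

Tidy the cutting board: put the two steel tube punches in the blue tray and the two abrasive stones in the red tray, one to a bay, and the brass bush in the green tray. Each must rest flat on its tray's floor, the same way up as it stands now; leave the oil bottle and the hammer where they are.

Things in the scene. Friction and masses are not known exactly. Their poses are not given: they have to be found in the camera images.
- punch_a: steel tube punch standing on end: a plain bright tube, outer diameter 36 mm, bore 27 mm, 50 mm high, about 140 g. Origin: centre of its underside, z up along the tube
- punch_b: steel tube punch standing on end: a plain bright tube, outer diameter 36 mm, bore 27 mm, 50 mm high, about 140 g. Origin: centre of its underside, z up along the tube. The twin of punch_a
- stone_a: abrasive stone block, 60 mm along its x, 28 mm along its y, 32 mm high, terracotta brown below with a black top layer, about 110 g, lying at any yaw. Origin: centre of its underside, z up
- stone_b: abrasive stone block, 60 mm along its x, 28 mm along its y, 32 mm high, terracotta brown below with a black top layer, about 110 g, lying at any yaw. Origin: centre of its underside, z up. The twin of stone_a
- bush: brass flanged bush standing on its flange: flange 48 mm diameter and 8 mm thick at the bottom, above it a barrel of 32 mm diameter up to 40 mm height, dark round bore on top; about 200 g. Origin: centre of its underside, z up
- blue_tray: blue shallow open tray, 98 mm along its x, 164 mm along its y, 16 mm high, walls and floor 4 mm thick (inner floor 4 mm above the table), fixed to the table. A 4 mm divider along its x at y = 0, as high as the walls, makes two bays, each 90 mm (x) by 76 mm (y), centred at y = +40 mm and y = -40 mm. Origin: centre of the underside, z up; turned at most about 0.25 rad from the world axes
- red_tray: red shallow open tray, 98 mm along its x, 164 mm along its y, 16 mm high, walls and floor 4 mm thick (inner floor 4 mm above the table), fixed to the table. A 4 mm divider along its x at y = 0, as high as the walls, makes two bays, each 90 mm (x) by 76 mm (y), centred at y = +40 mm and y = -40 mm. Origin: centre of the underside, z up; turned at most about 0.25 rad from the world axes
- green_tray: green shallow open tray without divider, 98 mm along its x, 88 mm along its y, 16 mm high, walls and floor 4 mm thick (inner floor 4 mm above the table), fixed to the table. Origin: centre of the underside, z up; turned at most about 0.25 rad from the world axes
- oil: bystander: loose white oil bottle with yellow label and red cap, 48 mm diameter, 120 mm high, standing upright beside the work. Origin: centre of its underside
- hammer: bystander: loose hammer with wooden handle and white plastic head, 270 mm long, lying on the table beside the work, handle roughly towards the robot. Origin: under its middle; its x axis runs from handle to head

How it is judged:
At the end, for the whole second after the job is handed in: Punches in the blue tray, stones in the red, one to a bay, bush in the green: origin within 33 mm (tray x) and 26 mm (tray y) of the bay's or green tray's centre, underside less than 9 mm above the tray's underside, tilt under 0.12 rad, released and at rest (((x of punch_a in the frame of blue_tray between -0.033 and 0.033 m and y of punch_a in the frame of blue_tray between 0.014 and 0.066 m and x of punch_b in the frame of blue_tray between -0.033 and 0.033 m and y of punch_b in the frame of blue_tray between -0.066 and -0.014 m) or (x of punch_a in the frame of blue_tray between -0.033 and 0.033 m and y of punch_a in the frame of blue_tray between -0.066 and -0.014 m and x of punch_b in the frame of blue_tray between -0.033 and 0.033 m and y of punch_b in the frame of blue_tray between 0.014 and 0.066 m)) and z of each of punch_a, punch_b in the frame of blue_tray below 0.009 m and angle between each of punch_a, punch_b, stone_a, stone_b, bush's own z axis and vertical below 0.12 rad and linear speed of each of punch_a, punch_b, stone_a, stone_b, bush below 0.02 m/s and angular speed of each of punch_a, punch_b, stone_a, stone_b, bush below 0.3 rad/s and ((x of stone_a in the frame of red_tray between -0.033 and 0.033 m and y of stone_a in the frame of red_tray between 0.014 and 0.066 m and x of stone_b in the frame of red_tray between -0.033 and 0.033 m and y of stone_b in the frame of red_tray between -0.066 and -0.014 m) or (x of stone_a in the frame of red_tray between -0.033 and 0.033 m and y of stone_a in the frame of red_tray between -0.066 and -0.014 m and x of stone_b in the frame of red_tray between -0.033 and 0.033 m and y of stone_b in the frame of red_tray between 0.014 and 0.066 m)) and z of each of stone_a, stone_b in the frame of red_tray below 0.009 m and x of bush in the frame of green_tray between -0.033 and 0.033 m and y of bush in the frame of green_tray between -0.026 and 0.026 m and z of bush in the frame of green_tray below 0.009 m); the robot touches nothing.
It fails at once if the oil bottle is shifted more than 25 mm or tipped (distance of oil from where it was at the start of the episode above 0.025 m or angle between oil's own z axis and vertical above 0.3 rad).
It fails at once if the hammer is shifted more than 25 mm (distance of hammer from where it was at the start of the episode above 0.025 m).
It also fails if it takes over 107 s, if anything falls off the work surface, if the arm or the gripper's body presses on something with over 40 N, if the wrist force passes 120 N, or if a joint passes its speed limit or range.

## Working session

There is one attempt and no reset: what is moved stays moved. The work goes in short steps, Python scripts to look and compute and a shell command to move; the robot and the scene stay as the last step left them, time stands still between calls to the robot, and variables do not carry over. Pictures are saved under pics/ and viewed, at most 14 in all, crops included, and the job is handed in when it is done.

```bash
mkdir -p pics; cat > h.py <<'E'
import numpy as np, cv2
from rig import bot, viewer
from scipy.spatial.transform import Rotation as R
def ray(cal,uv):
    x=(uv[0]-cal['cx'])/cal['fx']; y=(uv[1]-cal['cy'])/cal['fy']
    K=np.eye(3); d=np.array([cal['k1'],0,0,0,0.])
    u=cv2.undistortPoints(np.array([[[x,y]]],float),K,d)[0,0]
    T=np.array(cal['world_from_camera']); return T[:3,3],T[:3,:3]@np.array([u[0],-u[1],-1])
def at(cal,uv,z):
    o,d=ray(cal,uv); return o+d*(z-o[2])/d[2]
def proj(cal,P):
    T=np.array(cal['world_from_camera']); p=T[:3,:3].T@(np.asarray(P)-T[:3,3])
    u=np.array([p[0],-p[1]])/-p[2]; u=u*(1+cal['k1']*(u@u)); return np.array([u[0]*cal['fx']+cal['cx'],u[1]*cal['fy']+cal['cy']])
def save(im,n): cv2.imwrite('pics/'+n,im[:,:,::-1])
E
python3 - <<'E'
from h import *
np.set_printoptions(precision=4,suppress=True)
for c in ['top','scene']:
    im=viewer.grab_frame(c); save(im,c+'0.png'); cal=viewer.calibration(c); print(c,np.array(cal['world_from_camera']).round(3).tolist(),cal['fx'],cal['k1'])
    if c=='top':
      for n in ['punch_a','stone_a','bush','blue_tray','red_tray','green_tray','oil','hammer']:
        for d in viewer.mark_of(c,n)[:3]: print(n,round(d['p'],2),np.round(d['location'],1),at(cal,d['location'],0)[:2])
o=bot.get_obs();print(o['time'],o['tcp_rot'],o['tcp_pos'])
E
```

```text
top [[0.004, 0.991, -0.132, 0.315], [-1.0, 0.004, -0.002, -0.022], [-0.002, 0.132, 0.991, 1.344], [0.0, 0.0, 0.0, 1.0]] 492.0868829805034 0.061939902264936966
punch_a 0.68 [245.8 212.2] [0.4523 0.0041]
punch_a 0.45 [143.  249.4] [0.3501 0.2819]
stone_a 0.77 [364.1 239.5] [ 0.3791 -0.3176]
stone_a 0.64 [193.6 227.1] [0.4109 0.1464]
bush 0.56 [303.9 217.7] [ 0.4377 -0.1551]
blue_tray 0.71 [331.7 166.9] [ 0.5794 -0.2334]
red_tray 0.72 [159.  159.8] [0.5977 0.2461]
green_tray 0.84 [245.1 153.8] [0.6158 0.0071]
oil 0.7 [ 84.1 191.5] [0.5079 0.4477]
hammer 0.91 [416.5 191.5] [ 0.5113 -0.4635]
scene [[-0.844, -0.373, 0.385, 0.853], [0.536, -0.576, 0.617, 0.56], [-0.009, 0.728, 0.686, 0.689], [0.0, 0.0, 0.0, 1.0]] 347.98054230927295 -0.10250311444008167
0.5 [ 0.9889  0.1488  0.     -0.    ] [ 0.1619 -0.5256  0.2393]
```

View pics/top0.png

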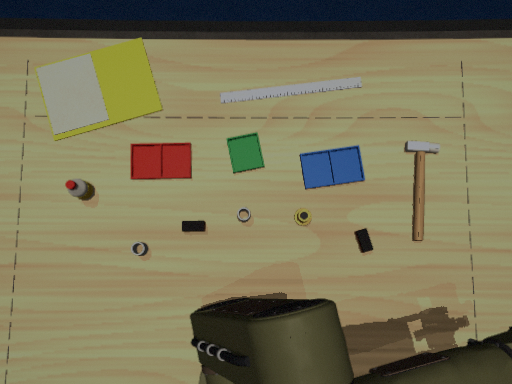

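View pics/scene0.png

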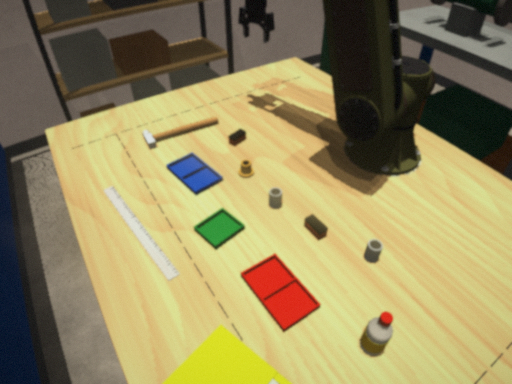

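```bash
cat > fit.py <<'E'
from h import *
from scipy.optimize import minimize
def box(a,b,h): return np.array([[x,y,z] for x in(-a/2,a/2) for y in(-b/2,b/2) for z in(0,h)])
def cyl(*rz): return np.array([[r*np.cos(t),r*np.sin(t),z] for r,z in rz for t in np.arange(0,6.28,.3)])
M={'punch':cyl((.018,0),(.018,.05)),'stone':box(.06,.028,.032),'bush':cyl((.024,0),(.024,.008),(.016,.04)),
'blue_tray':box(.098,.164,.016),'red_tray':box(.098,.164,.016),'green_tray':box(.098,.088,.016)}
S=8
def fit(cal,reg,name):
    v,u=np.nonzero(reg); r0,c0=v.min()-8,u.min()-8; h,w=v.max()+9-r0,u.max()+9-c0
    tgt=cv2.resize(reg[r0:r0+h,c0:c0+w].astype(np.float32),None,fx=S,fy=S,interpolation=cv2.INTER_LINEAR)
    m=M[name]; yawfree=name not in('punch','bush')
    def cost(p):
        c,s=np.cos(p[2]),np.sin(p[2])
        P=[proj(cal,[p[0]+c*q[0]-s*q[1],p[1]+s*q[0]+c*q[1],q[2]]) for q in m]
        H=cv2.convexHull(((np.array(P)-[c0-.5,r0-.5])*S).round().astype(np.int32))
        im=np.zeros(tgt.shape,np.float32); cv2.fillConvexPoly(im,H,1.); return np.abs(im-tgt).sum()/tgt.sum()
    p0=at(cal,[u.mean(),v.mean()],m[:,2].max()/2)[:2]; best=None
    yaws=[0] if not yawfree else ([-.15,.15] if 'tray' in name else np.arange(-1.5,1.6,.35))
    for y in yaws:
        X=np.array([p0[0],p0[1],y]); sx=np.array([X,X+[.008,0,0],X+[0,.008,0],X+[0,0,.2]])
        r=minimize(cost,X,method='Nelder-Mead',options=dict(initial_simplex=sx,xatol=1e-4,fatol=1e-4,maxiter=120))
        if best is None or r.fun<best.fun: best=r
    return best.x,best.fun
E
python3 - <<'E'
from fit import *
viewer.grab_frame('top'); cal=viewer.calibration('top')
for n in M:
    t=n if 'tray' in n or n=='bush' else n+'_a'
    for d in viewer.cut_out('top',t)[:3]:
        if d['p']<.2: continue
        x,f=fit(cal,d['region'],n); print(n,round(d['p'],2),d['location'],d['region'].sum(),x.round(4),round(f,3))
E
```

```text
punch 0.64 [135.6, 251.9] 162 [ 0.352   0.2863 -0.027 ] 0.322
stone 0.51 [363.5, 241.1] 313 [ 0.3774 -0.311   0.2254] 0.118
stone 0.5 [192.4, 225.0] 249 [ 0.4127  0.1458 -1.5681] 0.096
bush 0.8 [305.7, 216.0] 241 [ 0.4392 -0.1498  0.1142] 0.081
blue_tray 0.8 [331.4, 166.0] 2211 [ 0.5771 -0.2315  0.1476] 0.04
red_tray 0.93 [159.5, 161.6] 2155 [0.593  0.2399 0.0276] 0.04
green_tray 0.64 [245.6, 156.7] 1141 [0.6175 0.0071 0.2051] 0.046
```

```bash
cat > go.py <<'E'
import sys
from h import *
def go(x,y,z,a=None,n=None):
    o=bot.get_obs(); p=o['tcp_pos']; X=R.from_quat(o['tcp_rot']).as_matrix()[:,0]; a0=np.arctan2(X[1],X[0])
    t=0 if a is None else (a0-a+np.pi/2)%np.pi-np.pi/2
    D=np.array([x,y,z])-p
    n=n or int(max(np.ceil(np.linalg.norm(D)/.035),np.ceil(abs(t)/.11),1))
    A=np.zeros((2,2))
    for k in range(n):
        b=a0-k*t/n; A+=[[np.cos(b),np.sin(b)],[np.sin(b),-np.cos(b)]]
    d=np.linalg.solve(A,D[:2])/.3; T=t/n/np.radians(30)
    print('at',np.round(p,4),'a',round(a0,3),'j6',round(o['joints'][5],2),'t',round(o['time'],1),'open',round(o['opening'],4),'F',round(float(np.ravel(o['finger_force'])[0]),1))
    print(n,'rows [%.4f,%.4f,%.4f] turn %.4f'%(d[0],d[1],-D[2]/n/.3,T))
if __name__=='__main__':
    v=[float(s) for s in sys.argv[1:]]; go(*v[:3],v[3] if len(v)>3 else None,int(v[4]) if len(v)>4 else None)
E
python3 go.py .378 -.313 .15 .225 10
```

```text
at [ 0.1619 -0.5256  0.2393] a 0.299 j6 -0.07 t 0.8 open 0.0857 F 0.0
10 rows [0.0881,-0.0495,0.0298] turn 0.0141
```

```bash
python3 -m jog '[{"gripper":1,"translation":[0.0881,-0.0495,0.03],"turn":0.014},{"gripper":1,"translation":[0.0881,-0.0495,0.03],"turn":0.014},{"gripper":1,"translation":[0.0881,-0.0495,0.03],"turn":0.014},{"gripper":1,"translation":[0.0881,-0.0495,0.03],"turn":0.014},{"gripper":1,"translation":[0.0881,-0.0495,0.03],"turn":0.014},{"gripper":1,"translation":[0.0881,-0.0495,0.03],"turn":0.014},{"gripper":1,"translation":[0.0881,-0.0495,0.03],"turn":0.014},{"gripper":1,"translation":[0.0881,-0.0495,0.03],"turn":0.014},{"gripper":1,"translation":[0.0881,-0.0495,0.03],"turn":0.014},{"gripper":1,"translation":[0.0881,-0.0495,0.03],"turn":0.014}]' 40
cat > wr.py <<'E'
import sys
from fit import *
n=sys.argv[1]; t=n if n in('bush',) or 'tray' in n else n+'_a'
cal=viewer.calibration('wrist'); im=viewer.grab_frame('wrist')
if len(sys.argv)>2: save(im,sys.argv[2])
for d in viewer.cut_out('wrist',t)[:2]:
    v,u=np.nonzero(d['region']); 
    if v.min()<1 or u.min()<1 or v.max()>382 or u.max()>510: print('edge',round(d['p'],2),u.min(),u.max(),v.min(),v.max())
    reg=np.pad(d['region'],16); c2=dict(cal); c2['cx']+=16; c2['cy']+=16
    x,f=fit(c2,reg,n); print(round(d['p'],2),x.round(4),round(f,3))
for d in viewer.mark_of('wrist',t)[:2]: print('mark',round(d['p'],2),at(cal,d['location'],0)[:2].round(4))
E
python3 wr.py stone w1.png; python3 go.py .378 -.313 .02 .225
```

```text
time: 1.68
tcp_pos: [0.3788, -0.3118, 0.149]
tcp_rot: [0.994, 0.112, 0.0, 0.0]
contact_force: [0.3, -1.7, 0.1]
opening: 0.085
finger_force: 0.0
0.92 [ 0.3745 -0.3136  0.2972] 0.041
mark 0.6 [ 0.3747 -0.3121]
at [ 0.3787 -0.3117  0.1488] a 0.228 j6 0.58 t 1.8 open 0.0855 F 0.0
4 rows [-0.0008,0.0009,0.1073] turn 0.0016
```

View pics/w1.png

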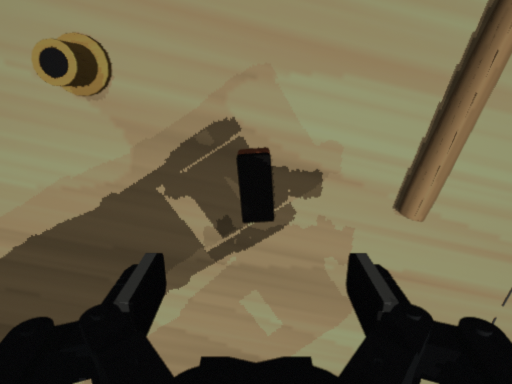

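The wrist picture shows the black stone at (256,185), almost aligned, hammer handle clear to the right (410,210), bush upper left.

```bash
python3 go.py .3746 -.313 .02 .297 5
```

```text
at [ 0.3787 -0.3117  0.1488] a 0.228 j6 0.58 t 1.8 open 0.0855 F 0.0
5 rows [-0.0029,0.0002,0.0859] turn -0.0262
```

```bash
python3 -m jog '[{"gripper":1,"translation":[-0.003,0,0.086],"turn":-0.026},{"gripper":1,"translation":[-0.003,0,0.086],"turn":-0.026},{"gripper":1,"translation":[-0.003,0,0.086],"turn":-0.026},{"gripper":1,"translation":[-0.003,0,0.086],"turn":-0.026},{"gripper":1,"translation":[-0.003,0,0.086],"turn":-0.026},{"gripper":0,"translation":[0,0,0],"turn":0},{"gripper":0,"translation":[0,0,0],"turn":0},{"gripper":0,"translation":[0,0,0],"turn":0},{"gripper":0,"translation":[0,0,0],"turn":0},{"gripper":0,"translation":[0,0,0],"turn":0}]' 40
python3 -m jog '[{"gripper":0,"translation":[0,0,0],"turn":0},{"gripper":0,"translation":[0,0,0],"turn":0},{"gripper":0,"translation":[0,0,-0.1],"turn":0},{"gripper":0,"translation":[0,0,-0.1],"turn":0},{"gripper":0,"translation":[0,0,-0.1],"turn":0}]'
python3 go.py .594 .200 .11 .028 18
```

```text
time: 2.67
tcp_pos: [0.3741, -0.3148, 0.0219]
tcp_rot: [0.989, 0.146, 0.001, 0.001]
contact_force: [-5.8, 2.1, 13.4]
opening: 0.0273
finger_force: 38.7
time: 3.08
tcp_pos: [0.3734, -0.314, 0.1122]
tcp_rot: [0.989, 0.146, 0.0, 0.0]
contact_force: [0.9, -0.3, -0.5]
opening: 0.0272
finger_force: 40.3
at [ 0.3734 -0.314   0.1122] a 0.294 j6 0.5 t 3.1 open 0.0272 F 40.3
18 rows [0.0564,-0.0873,0.0004] turn 0.0282
```

```bash
python3 -m jog '[{"gripper":0,"translation":[0.0564,-0.0873,0],"turn":0.028},{"gripper":0,"translation":[0.0564,-0.0873,0],"turn":0.028},{"gripper":0,"translation":[0.0564,-0.0873,0],"turn":0.028},{"gripper":0,"translation":[0.0564,-0.0873,0],"turn":0.028},{"gripper":0,"translation":[0.0564,-0.0873,0],"turn":0.028},{"gripper":0,"translation":[0.0564,-0.0873,0],"turn":0.028},{"gripper":0,"translation":[0.0564,-0.0873,0],"turn":0.028},{"gripper":0,"translation":[0.0564,-0.0873,0],"turn":0.028},{"gripper":0,"translation":[0.0564,-0.0873,0],"turn":0.028}]' >/dev/null
python3 -m jog '[{"gripper":0,"translation":[0.0564,-0.0873,0],"turn":0.028},{"gripper":0,"translation":[0.0564,-0.0873,0],"turn":0.028},{"gripper":0,"translation":[0.0564,-0.0873,0],"turn":0.028},{"gripper":0,"translation":[0.0564,-0.0873,0],"turn":0.028},{"gripper":0,"translation":[0.0564,-0.0873,0],"turn":0.028},{"gripper":0,"translation":[0.0564,-0.0873,0],"turn":0.028},{"gripper":0,"translation":[0.0564,-0.0873,0],"turn":0.028},{"gripper":0,"translation":[0.0564,-0.0873,0],"turn":0.028},{"gripper":0,"translation":[0.0564,-0.0873,0],"turn":0.028},{"gripper":0,"translation":[0,0,0],"turn":0}]'
python3 wr.py red_tray w2.png; python3 go.py .594 .200 .026 .028 5
```

```text
time: 4.67
tcp_pos: [0.5952, 0.2045, 0.1112]
tcp_rot: [1.0, 0.016, 0.001, -0.001]
contact_force: [-0.7, -0.7, -1.9]
opening: 0.0271
finger_force: 40.4
0.86 [0.5917 0.2383 0.0281] 0.231
mark 0.82 [0.5925 0.2374]
at [0.5936 0.2002 0.1106] a 0.03 j6 1.81 t 4.8 open 0.0273 F 40.4
5 rows [0.0003,0.0002,0.0564] turn 0.0008
```

View pics/w2.png

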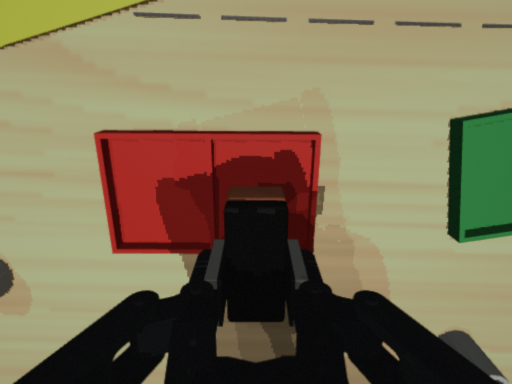

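The wrist picture shows the stone gripped squarely (256,200–320) above the red tray's right bay (265,190), clear of the divider (213,190).

```bash
python3 -m jog '[{"gripper":0,"translation":[0,0,0.056],"turn":0},{"gripper":0,"translation":[0,0,0.056],"turn":0},{"gripper":0,"translation":[0,0,0.056],"turn":0},{"gripper":0,"translation":[0,0,0.056],"turn":0},{"gripper":0,"translation":[0,0,0.056],"turn":0},{"gripper":0,"translation":[0,0,0],"turn":0},{"gripper":0,"translation":[0,0,0],"turn":0}]'
python3 -m jog '[{"gripper":0.5,"translation":[0,0,0],"turn":0},{"gripper":0.5,"translation":[0,0,0],"turn":0},{"gripper":0.5,"translation":[0,0,0],"turn":0},{"gripper":0.5,"translation":[0,0,-0.03],"turn":0},{"gripper":0.5,"translation":[0,0,-0.1],"turn":0},{"gripper":1,"translation":[0,0,-0.1],"turn":0},{"gripper":1,"translation":[0,0,-0.1],"turn":0},{"gripper":1,"translation":[0,0,-0.1],"turn":0}]'
python3 wr.py stone; python3 go.py .4127 .1458 .15 -1.568
```

```text
time: 5.4
tcp_pos: [0.5936, 0.1993, 0.0264]
tcp_rot: [1.0, 0.014, -0.0, 0.0]
contact_force: [0.4, -0.6, -0.5]
opening: 0.0268
finger_force: 42.8
time: 6.07
tcp_pos: [0.5936, 0.2003, 0.1577]
tcp_rot: [1.0, 0.015, 0.0, -0.0]
contact_force: [-0.4, -0.4, 0.2]
opening: 0.0774
finger_force: 0.0
0.96 [0.5939 0.1983 0.0269] 0.035
edge 0.62 0 39 227 291
0.62 [ 0.5128  0.4494 -1.8623] 0.369
mark 0.7 [0.4074 0.1431]
mark 0.68 [0.5979 0.1965]
at [0.5947 0.2006 0.1587] a 0.03 j6 1.81 t 6.2 open 0.0855 F 0.0
15 rows [-0.0419,-0.0206,0.0019] turn -0.1966
```

```bash
python3 -m jog '[{"gripper":1,"translation":[-0.0419,-0.0206,0.002],"turn":-0.1966},{"gripper":1,"translation":[-0.0419,-0.0206,0.002],"turn":-0.1966},{"gripper":1,"translation":[-0.0419,-0.0206,0.002],"turn":-0.1966},{"gripper":1,"translation":[-0.0419,-0.0206,0.002],"turn":-0.1966},{"gripper":1,"translation":[-0.0419,-0.0206,0.002],"turn":-0.1966},{"gripper":1,"translation":[-0.0419,-0.0206,0.002],"turn":-0.1966},{"gripper":1,"translation":[-0.0419,-0.0206,0.002],"turn":-0.1966},{"gripper":1,"translation":[-0.0419,-0.0206,0.002],"turn":-0.1966}]' >/dev/null
python3 -m jog '[{"gripper":1,"translation":[-0.0419,-0.0206,0.002],"turn":-0.1966},{"gripper":1,"translation":[-0.0419,-0.0206,0.002],"turn":-0.1966},{"gripper":1,"translation":[-0.0419,-0.0206,0.002],"turn":-0.1966},{"gripper":1,"translation":[-0.0419,-0.0206,0.002],"turn":-0.1966},{"gripper":1,"translation":[-0.0419,-0.0206,0.002],"turn":-0.1966},{"gripper":1,"translation":[-0.0419,-0.0206,0.002],"turn":-0.1966},{"gripper":1,"translation":[-0.0419,-0.0206,0.002],"turn":-0.1966},{"gripper":1,"translation":[0,0,0],"turn":0},{"gripper":1,"translation":[0,0,0],"turn":0}]'
python3 wr.py stone; python3 go.py .4127 .1458 .022 -1.568 5
```

```text
time: 7.63
tcp_pos: [0.4119, 0.1453, 0.1462]
tcp_rot: [0.707, 0.707, -0.0, -0.0]
contact_force: [0.1, 0.1, -0.4]
opening: 0.0853
finger_force: 0.0
0.73 [0.411  0.1442 1.591 ] 0.036
mark 0.75 [0.4112 0.1445]
mark 0.64 [0.5956 0.1985]
at [0.4123 0.1458 0.1462] a 1.571 j6 0.26 t 7.8 open 0.0853 F 0.0
5 rows [-0.0000,0.0003,0.0828] turn -0.0008
```

```bash
python3 -m jog '[{"gripper":1,"translation":[-0.001,-0.001,0.083],"turn":-0.008},{"gripper":1,"translation":[-0.001,-0.001,0.083],"turn":-0.008},{"gripper":1,"translation":[-0.001,-0.001,0.083],"turn":-0.008},{"gripper":1,"translation":[-0.001,-0.001,0.083],"turn":-0.008},{"gripper":1,"translation":[-0.001,-0.001,0.083],"turn":-0.008},{"gripper":0,"translation":[0,0,0],"turn":0},{"gripper":0,"translation":[0,0,0],"turn":0},{"gripper":0,"translation":[0,0,0],"turn":0},{"gripper":0,"translation":[0,0,0],"turn":0},{"gripper":0,"translation":[0,0,0],"turn":0}]'
python3 -m jog '[{"gripper":0,"translation":[0,0,0],"turn":0},{"gripper":0,"translation":[0,0,0],"turn":0},{"gripper":0,"translation":[0,0,-0.1],"turn":0},{"gripper":0,"translation":[0,0,-0.1],"turn":0},{"gripper":0,"translation":[0,0,-0.1],"turn":0},{"gripper":0,"translation":[0,0,-0.05],"turn":0}]'
python3 go.py .591 .280 .12 .028 15
```

```text
time: 8.62
tcp_pos: [0.4114, 0.1442, 0.0232]
tcp_rot: [0.699, 0.715, 0.001, 0.001]
contact_force: [-6.5, -1.0, 15.0]
opening: 0.0271
finger_force: 38.3
time: 9.12
tcp_pos: [0.4115, 0.1442, 0.1308]
tcp_rot: [0.699, 0.715, 0.002, 0.001]
contact_force: [-0.2, 0.3, -0.7]
opening: 0.0267
finger_force: 40.5
at [0.4115 0.1442 0.1308] a 1.594 j6 0.23 t 9.1 open 0.0267 F 40.5
15 rows [0.0542,0.0119,0.0024] turn 0.1994
```

```bash
python3 -m jog '[{"gripper":0,"translation":[0.0542,0.0119,0.002],"turn":0.1994},{"gripper":0,"translation":[0.0542,0.0119,0.002],"turn":0.1994},{"gripper":0,"translation":[0.0542,0.0119,0.002],"turn":0.1994},{"gripper":0,"translation":[0.0542,0.0119,0.002],"turn":0.1994},{"gripper":0,"translation":[0.0542,0.0119,0.002],"turn":0.1994},{"gripper":0,"translation":[0.0542,0.0119,0.002],"turn":0.1994},{"gripper":0,"translation":[0.0542,0.0119,0.002],"turn":0.1994},{"gripper":0,"translation":[0.0542,0.0119,0.002],"turn":0.1994}]' >/dev/null
python3 -m jog '[{"gripper":0,"translation":[0.0542,0.0119,0.002],"turn":0.1994},{"gripper":0,"translation":[0.0542,0.0119,0.002],"turn":0.1994},{"gripper":0,"translation":[0.0542,0.0119,0.002],"turn":0.1994},{"gripper":0,"translation":[0.0542,0.0119,0.002],"turn":0.1994},{"gripper":0,"translation":[0.0542,0.0119,0.002],"turn":0.1994},{"gripper":0,"translation":[0.0542,0.0119,0.002],"turn":0.1994},{"gripper":0,"translation":[0.0542,0.0119,0.002],"turn":0.1994},{"gripper":0,"translation":[0,0,0],"turn":0},{"gripper":0,"translation":[0,0,0],"turn":0}]'
python3 go.py .591 .280 .028 .028 5
```

```text
time: 10.53
tcp_pos: [0.5901, 0.2795, 0.1181]
tcp_rot: [1.0, 0.015, 0.0, -0.0]
contact_force: [0.2, 0.0, -1.6]
opening: 0.0271
finger_force: 40.5
at [0.5901 0.2795 0.1181] a 0.029 j6 1.93 t 10.5 open 0.0271 F 40.5
5 rows [0.0006,-0.0003,0.0601] turn 0.0005
```

```bash
python3 -m jog '[{"gripper":0,"translation":[0,0,0.06],"turn":0},{"gripper":0,"translation":[0,0,0.06],"turn":0},{"gripper":0,"translation":[0,0,0.06],"turn":0},{"gripper":0,"translation":[0,0,0.06],"turn":0},{"gripper":0,"translation":[0,0,0.06],"turn":0},{"gripper":0,"translation":[0,0,0],"turn":0},{"gripper":0,"translation":[0,0,0],"turn":0}]'
python3 -m jog '[{"gripper":0.5,"translation":[0,0,0],"turn":0},{"gripper":0.5,"translation":[0,0,0],"turn":0},{"gripper":0.5,"translation":[0,0,0],"turn":0},{"gripper":0.5,"translation":[0,0,-0.03],"turn":0},{"gripper":0.5,"translation":[0,0,-0.1],"turn":0},{"gripper":1,"translation":[0,0,-0.1],"turn":0},{"gripper":1,"translation":[0,0,-0.1],"turn":0},{"gripper":1,"translation":[0,0,-0.1],"turn":0}]'
python3 wr.py stone; python3 go.py .352 .284 .16 .7
```

```text
time: 11.12
tcp_pos: [0.5892, 0.2799, 0.0279]
tcp_rot: [1.0, 0.016, -0.0, 0.0]
contact_force: [0.7, 0.3, -0.9]
opening: 0.0271
finger_force: 43.0
time: 11.78
tcp_pos: [0.5898, 0.2796, 0.1593]
tcp_rot: [1.0, 0.014, 0.0, -0.0]
contact_force: [1.4, -0.0, -0.5]
opening: 0.0768
finger_force: 0.0
0.82 [0.5882 0.2788 0.0404] 0.033
0.77 [0.5937 0.1973 0.0355] 0.042
mark 0.83 [0.5956 0.1964]
mark 0.63 [0.5849 0.2784]
at [0.5909 0.2801 0.1604] a 0.029 j6 1.93 t 11.9 open 0.0853 F 0.0
7 rows [-0.1095,-0.0379,0.0002] turn -0.1831
```

```bash
python3 -m jog '[{"gripper":1,"translation":[-0.1095,-0.0379,0],"turn":-0.183},{"gripper":1,"translation":[-0.1095,-0.0379,0],"turn":-0.183},{"gripper":1,"translation":[-0.1095,-0.0379,0],"turn":-0.183},{"gripper":1,"translation":[-0.1095,-0.0379,0],"turn":-0.183},{"gripper":1,"translation":[-0.1095,-0.0379,0],"turn":-0.183},{"gripper":1,"translation":[-0.1095,-0.0379,0],"turn":-0.183},{"gripper":1,"translation":[-0.1095,-0.0379,0],"turn":-0.183},{"gripper":1,"translation":[0,0,0],"turn":0},{"gripper":1,"translation":[0,0,0],"turn":0}]'
python3 wr.py punch w3.png; python3 go.py .352 .284 .16
```

```text
time: 12.68
tcp_pos: [0.35, 0.2836, 0.1568]
tcp_rot: [0.939, 0.343, -0.0, 0.0]
contact_force: [0.5, 0.7, -0.4]
opening: 0.0854
finger_force: 0.0
0.7 [ 0.3503  0.2844 -0.042 ] 0.18
edge 0.69 496 511 258 292
0.69 [ 0.4833  0.0061 -0.8   ] 1.0
mark 0.93 [0.3483 0.2842]
at [0.3519 0.284  0.1567] a 0.698 j6 1.47 t 12.8 open 0.0856 F 0.0
1 rows [0.0004,0.0001,-0.0109] turn 0.0000
```

View pics/w3.png

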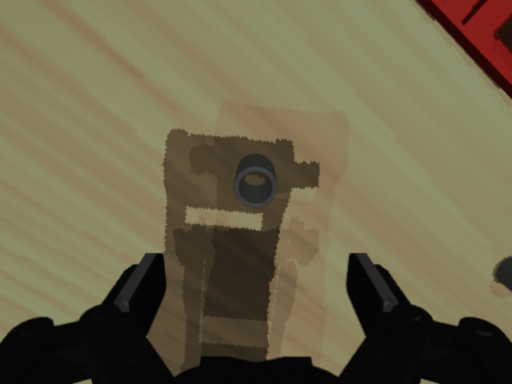

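The wrist picture shows the tube upright at (256,180), centred between the open fingers.

```bash
python3 -m jog '[{"gripper":1,"translation":[-0.001,-0.001,0.087],"turn":0},{"gripper":1,"translation":[-0.001,-0.001,0.087],"turn":0},{"gripper":1,"translation":[-0.001,-0.001,0.087],"turn":0},{"gripper":1,"translation":[-0.001,-0.001,0.087],"turn":0},{"gripper":1,"translation":[-0.001,-0.001,0.087],"turn":0},{"gripper":0,"translation":[0,0,0],"turn":0},{"gripper":0,"translation":[0,0,0],"turn":0},{"gripper":0,"translation":[0,0,0],"turn":0},{"gripper":0,"translation":[0,0,0],"turn":0},{"gripper":0,"translation":[0,0,0],"turn":0}]'
python3 -m jog '[{"gripper":0,"translation":[0,0,0],"turn":0},{"gripper":0,"translation":[0,0,0],"turn":0},{"gripper":0,"translation":[0,0,-0.1],"turn":0},{"gripper":0,"translation":[0,0,-0.1],"turn":0},{"gripper":0,"translation":[0,0,-0.1],"turn":0},{"gripper":0,"translation":[0,0,-0.06],"turn":0}]'
python3 go.py .571 -.192 .14 .148 18
```

```text
time: 13.67
tcp_pos: [0.35, 0.2846, 0.028]
tcp_rot: [0.94, 0.343, 0.001, -0.0]
contact_force: [0.1, -1.1, 5.8]
opening: 0.036
finger_force: 39.3
time: 14.17
tcp_pos: [0.3498, 0.2845, 0.1384]
tcp_rot: [0.939, 0.343, 0.002, -0.001]
contact_force: [0.8, -0.1, -0.6]
opening: 0.0355
finger_force: 40.7
at [0.3498 0.2845 0.1384] a 0.699 j6 1.47 t 14.2 open 0.0355 F 40.7
18 rows [-0.0004,0.0985,-0.0003] turn 0.0585
```

```bash
python3 -m jog '[{"gripper":0,"translation":[0,0.0985,0],"turn":0.0585},{"gripper":0,"translation":[0,0.0985,0],"turn":0.0585},{"gripper":0,"translation":[0,0.0985,0],"turn":0.0585},{"gripper":0,"translation":[0,0.0985,0],"turn":0.0585},{"gripper":0,"translation":[0,0.0985,0],"turn":0.0585},{"gripper":0,"translation":[0,0.0985,0],"turn":0.0585},{"gripper":0,"translation":[0,0.0985,0],"turn":0.0585},{"gripper":0,"translation":[0,0.0985,0],"turn":0.0585},{"gripper":0,"translation":[0,0.0985,0],"turn":0.0585}]' >/dev/null
python3 -m jog '[{"gripper":0,"translation":[0,0.0985,0],"turn":0.0585},{"gripper":0,"translation":[0,0.0985,0],"turn":0.0585},{"gripper":0,"translation":[0,0.0985,0],"turn":0.0585},{"gripper":0,"translation":[0,0.0985,0],"turn":0.0585},{"gripper":0,"translation":[0,0.0985,0],"turn":0.0585},{"gripper":0,"translation":[0,0.0985,0],"turn":0.0585},{"gripper":0,"translation":[0,0.0985,0],"turn":0.0585},{"gripper":0,"translation":[0,0.0985,0],"turn":0.0585},{"gripper":0,"translation":[0,0.0985,0],"turn":0.0585},{"gripper":0,"translation":[0,0,0],"turn":0}]'
python3 wr.py blue_tray w4.png; python3 go.py .571 -.192 .032 .148 5
```

```text
time: 15.75
tcp_pos: [0.5726, -0.196, 0.1355]
tcp_rot: [0.997, 0.071, 0.001, 0.001]
contact_force: [-0.2, 0.3, -2.5]
opening: 0.0357
finger_force: 40.7
0.65 [ 0.576  -0.2333  0.143 ] 0.102
mark 0.8 [ 0.5761 -0.2328]
at [ 0.5722 -0.1914  0.135 ] a 0.148 j6 1.04 t 15.9 open 0.0353 F 40.7
5 rows [-0.0008,0.0003,0.0687] turn -0.0001
```

View pics/w4.png

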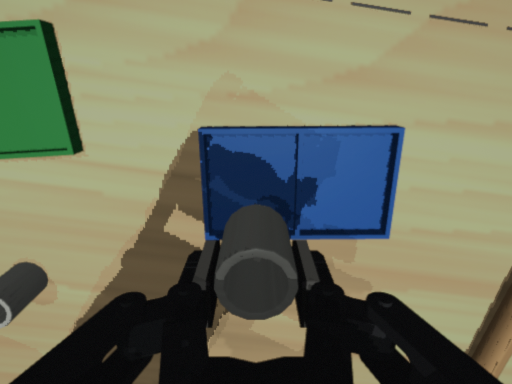

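The punch (257,260) is held upright over the blue tray's left bay (250,185).

```bash
python3 -m jog '[{"gripper":0,"translation":[-0.001,0.001,0.0687],"turn":0},{"gripper":0,"translation":[-0.001,0.001,0.0687],"turn":0},{"gripper":0,"translation":[-0.001,0.001,0.0687],"turn":0},{"gripper":0,"translation":[-0.001,0.001,0.0687],"turn":0},{"gripper":0,"translation":[-0.001,0.001,0.0687],"turn":0},{"gripper":0,"translation":[0,0,0],"turn":0},{"gripper":0,"translation":[0,0,0],"turn":0}]'
python3 -m jog '[{"gripper":0.6,"translation":[0,0,0],"turn":0},{"gripper":0.6,"translation":[0,0,0],"turn":0},{"gripper":0.6,"translation":[0,0,0],"turn":0},{"gripper":0.6,"translation":[0,0,-0.03],"turn":0},{"gripper":0.6,"translation":[0,0,-0.1],"turn":0},{"gripper":1,"translation":[0,0,-0.1],"turn":0},{"gripper":1,"translation":[0,0,-0.1],"turn":0},{"gripper":1,"translation":[0,0,-0.1],"turn":0}]'
python3 wr.py punch; python3 go.py .452 .004 .16 .148
```

```text
time: 16.48
tcp_pos: [0.571, -0.192, 0.0312]
tcp_rot: [0.997, 0.075, -0.0, -0.0]
contact_force: [0.4, -0.5, -1.1]
opening: 0.0357
finger_force: 45.0
time: 17.15
tcp_pos: [0.5708, -0.193, 0.1627]
tcp_rot: [0.997, 0.074, 0.0, 0.0]
contact_force: [0.2, 0.7, 0.5]
opening: 0.0841
finger_force: 0.0
edge 0.62 0 65 246 304
0.62 [0.4421 0.0083 0.0358] 0.081
0.61 [ 0.5708 -0.1929 -0.0204] 0.188
mark 0.84 [0.4401 0.0093]
mark 0.58 [ 0.5683 -0.1902]
at [ 0.5719 -0.1934  0.1637] a 0.148 j6 1.04 t 17.3 open 0.0852 F 0.0
7 rows [-0.0426,-0.1014,0.0017] turn 0.0000
```

```bash
python3 -m jog '[{"gripper":1,"translation":[-0.044,-0.102,0.002],"turn":0},{"gripper":1,"translation":[-0.044,-0.102,0.002],"turn":0},{"gripper":1,"translation":[-0.044,-0.102,0.002],"turn":0},{"gripper":1,"translation":[-0.044,-0.102,0.002],"turn":0},{"gripper":1,"translation":[-0.044,-0.102,0.002],"turn":0},{"gripper":1,"translation":[-0.044,-0.102,0.002],"turn":0},{"gripper":1,"translation":[-0.044,-0.102,0.002],"turn":0},{"gripper":1,"translation":[0,0,0],"turn":0},{"gripper":1,"translation":[0,0,0],"turn":0}]'
python3 wr.py punch; python3 go.py .447 .006 .026 .148 5
```

```text
time: 18.05
tcp_pos: [0.4473, 0.0061, 0.1559]
tcp_rot: [0.997, 0.075, -0.0, -0.0]
contact_force: [-0.7, 0.6, -0.2]
opening: 0.0854
finger_force: 0.0
edge 0.96 492 511 44 87
0.96 [ 0.5728 -0.1966  0.1219] 0.568
0.74 [0.442  0.0082 0.0666] 0.146
mark 0.89 [0.4431 0.0093]
at [0.4483 0.0046 0.1559] a 0.147 j6 1.35 t 18.2 open 0.0856 F 0.0
5 rows [-0.0007,-0.0011,0.0866] turn -0.0002
```

```bash
python3 -m jog '[{"gripper":1,"translation":[-0.0035,-0.0031,0.0866],"turn":0},{"gripper":1,"translation":[-0.0035,-0.0031,0.0866],"turn":0},{"gripper":1,"translation":[-0.0035,-0.0031,0.0866],"turn":0},{"gripper":1,"translation":[-0.0035,-0.0031,0.0866],"turn":0},{"gripper":1,"translation":[-0.0035,-0.0031,0.0866],"turn":0},{"gripper":0,"translation":[0,0,0],"turn":0},{"gripper":0,"translation":[0,0,0],"turn":0},{"gripper":0,"translation":[0,0,0],"turn":0},{"gripper":0,"translation":[0,0,0],"turn":0},{"gripper":0,"translation":[0,0,0],"turn":0}]'
python3 -m jog '[{"gripper":0,"translation":[0,0,0],"turn":0},{"gripper":0,"translation":[0,0,0],"turn":0},{"gripper":0,"translation":[0,0,-0.1],"turn":0},{"gripper":0,"translation":[0,0,-0.1],"turn":0},{"gripper":0,"translation":[0,0,-0.1],"turn":0},{"gripper":0,"translation":[0,0,-0.1],"turn":0}]'
python3 go.py .582 -.273 .15 .148 10
```

```text
time: 19.03
tcp_pos: [0.4432, 0.0086, 0.0278]
tcp_rot: [0.997, 0.074, 0.001, 0.0]
contact_force: [-1.5, -1.5, 5.4]
opening: 0.0354
finger_force: 39.3
time: 19.53
tcp_pos: [0.4421, 0.0089, 0.1487]
tcp_rot: [0.997, 0.074, 0.001, 0.0]
contact_force: [0.5, -0.1, -1.5]
opening: 0.0354
finger_force: 40.8
at [0.4421 0.0089 0.1487] a 0.148 j6 1.36 t 19.5 open 0.0354 F 40.8
10 rows [0.0323,0.0998,-0.0004] turn -0.0000
```

```bash
python3 -m jog '[{"gripper":0,"translation":[0.0323,0.0998,0],"turn":0},{"gripper":0,"translation":[0.0323,0.0998,0],"turn":0},{"gripper":0,"translation":[0.0323,0.0998,0],"turn":0},{"gripper":0,"translation":[0.0323,0.0998,0],"turn":0},{"gripper":0,"translation":[0.0323,0.0998,0],"turn":0},{"gripper":0,"translation":[0.0323,0.0998,0],"turn":0},{"gripper":0,"translation":[0.0323,0.0998,0],"turn":0},{"gripper":0,"translation":[0.0323,0.0998,0],"turn":0},{"gripper":0,"translation":[0.0323,0.0998,0],"turn":0},{"gripper":0,"translation":[0.0323,0.0998,0],"turn":0}]' >/dev/null
python3 -m jog '[{"gripper":0,"translation":[0,0,0],"turn":0},{"gripper":0,"translation":[0,0,0],"turn":0}]'; python3 go.py .582 -.273 .032 .148 5
```

```text
time: 20.53
tcp_pos: [0.5821, -0.2741, 0.1466]
tcp_rot: [0.997, 0.073, 0.0, 0.0]
contact_force: [-0.8, 1.0, -1.9]
opening: 0.0353
finger_force: 40.8
at [ 0.5821 -0.2741  0.1466] a 0.146 j6 0.93 t 20.5 open 0.0353 F 40.8
5 rows [0.0000,-0.0007,0.0764] turn -0.0006
```

```bash
python3 -m jog '[{"gripper":0,"translation":[0,0,0.0764],"turn":0},{"gripper":0,"translation":[0,0,0.0764],"turn":0},{"gripper":0,"translation":[0,0,0.0764],"turn":0},{"gripper":0,"translation":[0,0,0.0764],"turn":0},{"gripper":0,"translation":[0,0,0.0764],"turn":0},{"gripper":0,"translation":[0,0,0],"turn":0},{"gripper":0,"translation":[0,0,0],"turn":0}]'
python3 -m jog '[{"gripper":0.6,"translation":[0,0,0],"turn":0},{"gripper":0.6,"translation":[0,0,0],"turn":0},{"gripper":0.6,"translation":[0,0,0],"turn":0},{"gripper":0.6,"translation":[0,0,-0.03],"turn":0},{"gripper":0.6,"translation":[0,0,-0.1],"turn":0},{"gripper":1,"translation":[0,0,-0.1],"turn":0},{"gripper":1,"translation":[0,0,-0.1],"turn":0},{"gripper":1,"translation":[0,0,-0.1],"turn":0}]'
python3 wr.py punch; python3 go.py .4385 -.1505 .16 .2
```

```text
time: 21.12
tcp_pos: [0.5819, -0.272, 0.0318]
tcp_rot: [0.997, 0.074, -0.0, -0.0]
contact_force: [-0.9, -0.5, -1.4]
opening: 0.0355
finger_force: 43.4
time: 21.78
tcp_pos: [0.582, -0.2728, 0.1631]
tcp_rot: [0.997, 0.074, 0.0, 0.0]
contact_force: [0.2, -0.3, -0.0]
opening: 0.0843
finger_force: 0.0
0.93 [ 0.5805 -0.2733  0.0202] 0.17
mark 0.69 [ 0.5694 -0.191 ]
mark 0.66 [ 0.5791 -0.2731]
at [ 0.583  -0.2733  0.1642] a 0.148 j6 0.93 t 21.9 open 0.0856 F 0.0
6 rows [-0.0676,-0.0808,0.0023] turn -0.0165
```

```bash
python3 -m jog '[{"gripper":1,"translation":[-0.0676,-0.0808,0.002],"turn":-0.0165},{"gripper":1,"translation":[-0.0676,-0.0808,0.002],"turn":-0.0165},{"gripper":1,"translation":[-0.0676,-0.0808,0.002],"turn":-0.0165},{"gripper":1,"translation":[-0.0676,-0.0808,0.002],"turn":-0.0165},{"gripper":1,"translation":[-0.0676,-0.0808,0.002],"turn":-0.0165},{"gripper":1,"translation":[-0.0676,-0.0808,0.002],"turn":-0.0165},{"gripper":1,"translation":[0,0,0],"turn":0},{"gripper":1,"translation":[0,0,0],"turn":0}]'
python3 wr.py bush; python3 go.py .4385 -.1505 .027 .2 5
```

```text
time: 22.6
tcp_pos: [0.4369, -0.1494, 0.157]
tcp_rot: [0.995, 0.1, -0.0, -0.0]
contact_force: [0.1, -0.1, 0.9]
opening: 0.0852
finger_force: 0.0
0.87 [ 0.4385 -0.1523  0.0159] 0.035
mark 0.59 [ 0.4371 -0.1507]
at [ 0.4381 -0.1505  0.1569] a 0.199 j6 0.96 t 22.8 open 0.0856 F 0.0
5 rows [0.0002,0.0000,0.0866] turn -0.0002
```

```bash
python3 -m jog '[{"gripper":1,"translation":[0,0.001,0.0866],"turn":0},{"gripper":1,"translation":[0,0.001,0.0866],"turn":0},{"gripper":1,"translation":[0,0.001,0.0866],"turn":0},{"gripper":1,"translation":[0,0,0.0866],"turn":0},{"gripper":1,"translation":[0,0,0.0866],"turn":0},{"gripper":0,"translation":[0,0,0],"turn":0},{"gripper":0,"translation":[0,0,0],"turn":0},{"gripper":0,"translation":[0,0,0],"turn":0},{"gripper":0,"translation":[0,0,0],"turn":0},{"gripper":0,"translation":[0,0,0],"turn":0}]'
python3 -m jog '[{"gripper":0,"translation":[0,0,0],"turn":0},{"gripper":0,"translation":[0,0,0],"turn":0},{"gripper":0,"translation":[0,0,-0.1],"turn":0},{"gripper":0,"translation":[0,0,-0.1],"turn":0},{"gripper":0,"translation":[0,0,-0.1],"turn":0},{"gripper":0,"translation":[0,0,-0.05],"turn":0}]'
python3 go.py .6175 .0071 .13 .205 8
```

```text
time: 23.58
tcp_pos: [0.4387, -0.1513, 0.0286]
tcp_rot: [0.995, 0.1, 0.001, 0.001]
contact_force: [-4.1, 0.9, 10.3]
opening: 0.03
finger_force: 38.7
time: 24.08
tcp_pos: [0.4389, -0.1514, 0.1363]
tcp_rot: [0.995, 0.1, 0.002, 0.001]
contact_force: [0.8, -0.5, -1.8]
opening: 0.0299
finger_force: 40.4
at [ 0.4389 -0.1514  0.1363] a 0.2 j6 0.96 t 24.1 open 0.0299 F 40.4
8 rows [0.0862,-0.0497,0.0026] turn -0.0012
```

```bash
python3 -m jog '[{"gripper":0,"translation":[0.0862,-0.0497,0.0026],"turn":0},{"gripper":0,"translation":[0.0862,-0.0497,0.0026],"turn":0},{"gripper":0,"translation":[0.0862,-0.0497,0.0026],"turn":0},{"gripper":0,"translation":[0.0862,-0.0497,0.0026],"turn":0},{"gripper":0,"translation":[0.0862,-0.0497,0.0026],"turn":0},{"gripper":0,"translation":[0.0862,-0.0497,0.0026],"turn":0},{"gripper":0,"translation":[0.0862,-0.0497,0.0026],"turn":0},{"gripper":0,"translation":[0.0862,-0.0497,0.0026],"turn":0},{"gripper":0,"translation":[0,0,0],"turn":0},{"gripper":0,"translation":[0,0,0],"turn":0}]'
python3 wr.py green_tray w5.png; python3 go.py .6175 .0071 .033 .205 5
```

```text
time: 24.92
tcp_pos: [0.6174, 0.008, 0.1262]
tcp_rot: [0.995, 0.101, 0.0, 0.0]
contact_force: [-0.7, 0.3, -1.7]
opening: 0.0297
finger_force: 40.4
0.58 [0.6524 0.0132 0.2011] 0.266
mark 0.81 [0.6142 0.0076]
at [0.6165 0.0064 0.1263] a 0.199 j6 1.32 t 25.1 open 0.0302 F 40.4
5 rows [0.0007,-0.0003,0.0622] turn -0.0022
```

View pics/w5.png

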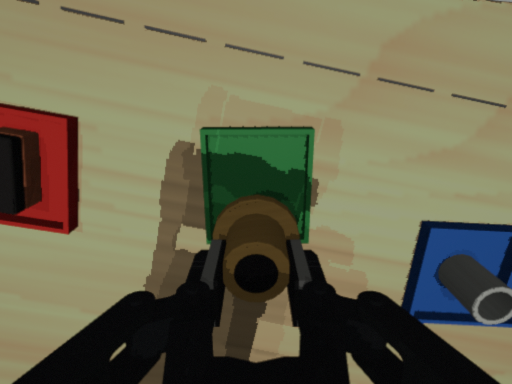

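The bush (257,245) is held upright over the green tray (258,185); a punch stands in the blue tray (470,285) and a stone in the red (15,175).

```bash
python3 -m jog '[{"gripper":0,"translation":[0,0,0.0622],"turn":0},{"gripper":0,"translation":[0,0,0.0622],"turn":0},{"gripper":0,"translation":[0,0,0.0622],"turn":0},{"gripper":0,"translation":[0,0,0.0622],"turn":0},{"gripper":0,"translation":[0,0,0.0622],"turn":0},{"gripper":0,"translation":[0,0,0],"turn":0},{"gripper":0,"translation":[0,0,0],"turn":0}]'
python3 -m jog '[{"gripper":0.6,"translation":[0,0,0],"turn":0},{"gripper":0.6,"translation":[0,0,0],"turn":0},{"gripper":0.6,"translation":[0,0,0],"turn":0},{"gripper":0.6,"translation":[0,0,-0.03],"turn":0},{"gripper":0.6,"translation":[0,0,-0.1],"turn":0},{"gripper":1,"translation":[0,0,-0.1],"turn":0},{"gripper":1,"translation":[0,0,-0.1],"turn":0},{"gripper":1,"translation":[-0.1,0,-0.1],"turn":0},{"gripper":1,"translation":[-0.1,0,-0.1],"turn":0},{"gripper":1,"translation":[-0.1,0,-0.1],"turn":0}]'
python3 wr.py bush w6.png; python3 wr.py green_tray
```

```text
time: 25.65
tcp_pos: [0.6165, 0.0063, 0.0325]
tcp_rot: [0.995, 0.099, -0.0, -0.0]
contact_force: [0.4, 0.1, -1.5]
opening: 0.0299
finger_force: 45.1
time: 26.48
tcp_pos: [0.5288, -0.0106, 0.2218]
tcp_rot: [0.995, 0.1, 0.0, 0.0]
contact_force: [0.8, -0.3, 1.2]
opening: 0.0853
finger_force: 0.0
0.59 [0.6171 0.0055 0.0491] 0.035
mark 0.72 [0.6142 0.0057]
0.62 [0.6163 0.0058 0.2054] 0.27
```

View pics/w6.png

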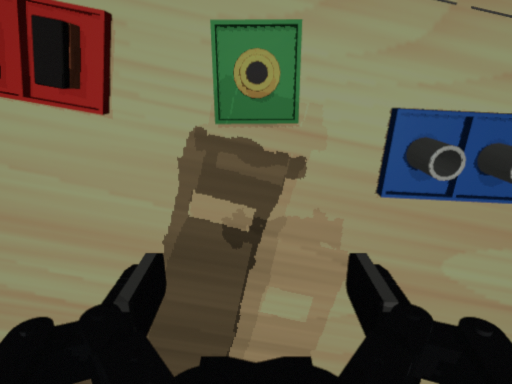

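The bush stands centred in the green tray (257,72), with both punches upright in the blue bays (430,157; 495,160) and a stone in a red bay (55,55). I'll look from the top camera before handing in.

```bash
python3 - <<'E'
from h import *
im=viewer.grab_frame('top'); save(cv2.resize(im[110:270,40:460],None,fx=1.9,fy=1.9),'top1.png')
E
```

```text
(no output)
```

View pics/top1.png

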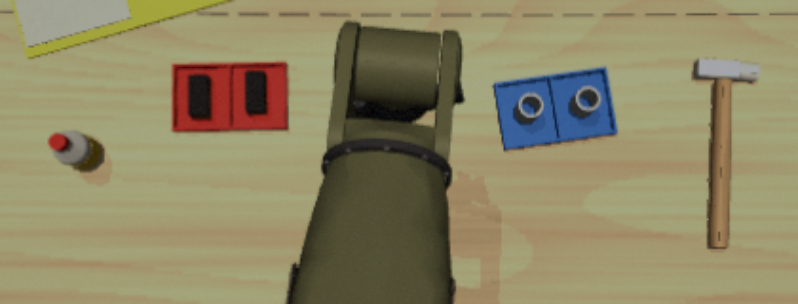

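The top picture shows both stones in the red bays (200,97; 257,92), both punches upright in the blue bays (530,107; 588,100), and the oil bottle and hammer unmoved.

```bash
python3 -c "
from rig import bot; print(bot.close_job())"
```

```text
the job is handed in; nothing more can be done
None
```

The job is handed in: the last pictures show both punches upright in the blue bays, both stones in the red bays, the bush in the green tray, and the oil bottle and hammer where they were, at about 27 s of the 107 s; no verdict was returned.

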